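# Make up the gel caster

## Robot

A 6-joint arm with a two-finger parallel gripper is mounted at the origin on the work surface. World frame = base frame: x ahead of the robot, y to its left, z up, the work surface at z = 0. Lengths are in m, angles in rad, forces in N, time in s.
With the tool pointing down it reaches from about 0.35 to 0.975 m from the base axis. Payload 4.9 kg.
Tool frame: the origin (TCP) lies between the finger pads; the fingertips stand 19 mm ahead of it and the grasp point (between the pads) is the TCP; z points along the fingers, y is the line along which they close (so a half turn about z gives the same grasp; the last joint's range is limited). The gripper opens to 85 mm and grips with 20 to 120 N. Pads are 22 mm wide; open, the fingers measure 114 mm over their backs; the gripper's body (76 mm by 85 mm) begins 54 mm behind the grasp point. The pads swing forward as they close: fully open they stand 13 mm farther back than shut.
Start: joints at [-1.445, 0.053, 1.613, -0, 1.476, -0.119], TCP at [0.151, -0.606, 0.216] pointing down, gripper open.
Joint ranges: [-3.01, 3.01], [-1.01, 2.22], [0.06, 2.58], [-1.02, 4.17], [0.09, 2.62], [-3.14, 3.14]. Speed limits (rad/s): [2.57, 2.57, 3.14, 3.14, 3.14, 3.14].

## Interface

Orientations are given as a rotation vector (axis times angle).
In Python, from station import ctrl gives the robot as it stands. The module is installed in compiled form; this text tells all that it offers.
- The arm moves only by the tool servo_tool, never from a script. Its argument "increments" is a list that holds one entry, the list of rows, each a list of 5 numbers: the finger opening in cm, from 0 to 8.54, then the shift along the tool's x, y, z in cm, then the turn about the tool's z in degrees. A call has 1 to 5 rows; each row is the pose to reach, as a shift and turn from the pose commanded when the call began, along the tool's axes at that moment; what a row does not reach only later rows make up. A row lasts 1/10 s, in which the tool goes at most 50 mm and 8.59 degrees, less where a joint would pass 70% of its speed; a pose out of reach is approached as far as the arm can. A call with a gripper value outside its range is refused whole. The fingers move at their own pace and stop on an object; "newtons" is the grip in N (left out, the last holds). Time passes only in rows, so rows that repeat a pose let the fingers close. It gives the time, the measured TCP pose, the force, the opening and the grip force at its end, in the units of the state.
- ctrl.get_obs(): the state, without advancing time (a new reading comes with each control period).
- ctrl.get_image(name): name is "side" or "top"; returns a dict with "img" (420x560x3 uint8, red, green, blue), "fx", "fy", "cx", "cy" (pixels), "rvec" (rotation vector, rad) and "tvec" (3), from world to camera coordinates, as OpenCV has them. Camera axes: x right, y down, z forward; pixel columns grow to the right and rows downward; lengths in m; the calibration is good to about 2 mm. A picture is of the moment at which its call begins. There is no depth.
- ctrl.finish_job(): hands the job in; it is judged then, once.
The state is a dict: "t": time; "q": joint angles; "dq": joint speeds; "effort": joint torques, N m; "tool_pos": TCP position; "tool_rot": TCP orientation; "contact_force": force on the tool from outside, world axes, zero at the start; "wrist_torque": the same for the moment, N m; "opening": finger opening in m; "grip_force": force on a finger pad.
Only numpy, scipy, OpenCV 4.12 (cv2) and the standard library are available. Lean on these libraries where they do the work, as an engineer would, in place of code of your own. Each camera call takes 0.05 s, during which the arm holds its last target. There are 200 camera calls.

## Task

Set up the gel caster ready for pouring: lay the empty ivory tray flat on the caster between the fixed end wall and the sliding gate, then push the gate along until its spring detent snaps over and holds it shut against the tray, with the tray square against the fixed wall. Then take the blue comb from its rack and stand it in the tray's comb grooves, teeth down and fully seated. Leave the white comb, the two bottles and the tip box where they stand.

Things in the scene. Friction and masses are not known exactly. Their poses are not given: they have to be found in the camera images.
- caster: Gel caster, fixed to the bench. Origin on the bench, z up, x = the way the gate shuts. Dark base plate: top 18 mm above the bench, x -115 to +135 mm, y +-48 mm, flat, open at the sides. Blue fixed end wall: inner face at x +98 mm, 14 mm thick, 96 mm wide, top 52 mm above the bench.
- bay (a point): Place on the base plate (18 mm above the bench) under the tray's centre when the tray is against the fixed wall: caster x +38, y 0 mm. Two blue cheeks guide the tray's end: they run from the fixed wall (60 mm from here) back to 35 mm from here, inner faces at y +-32 mm, tops 29 mm above the bench, then flare out to |y| 43 mm at 22 mm from here.
- gate (a joint): Travel (m) of the sliding gate towards the fixed wall: 0 open, stop at 0.063; starts between 0 and 0.035. Its front face is at caster x = travel - 82 mm. 0.6 N friction, stays where left. Side spring plungers meet ridges on the base: from 0.048 they push back with up to about 8 N; crest at 0.055, past it they snap it on by themselves. Shut on the tray it reads 0.060.
- gate_back (a point): Centre of the rear face of the blue gate (to push on, along caster +x), 35 mm above the bench. Gate: upright wall 14 mm thick, 118 mm wide, from the base plate to 52 mm above the bench; thumb tab on its top middle 12 mm thick, 36 mm wide, top 77 mm above the bench; side skirts 30 mm long with brass caps out to y +-75 mm, below 22 mm.
- tray: Ivory gel tray, 120 mm long (x), 60 mm wide (y), about 0.11 kg, flat on the bench at first. Origin at the centre of its underside. Floor 4 mm; 4 mm walls along the long sides, tops 26 mm up; ends open. A pair of ribs on each wall, 10 mm high, 11 mm apart, at x +22 mm: comb grooves. Either end may go to the fixed wall. Grip it across its width.
- tray_slot (a point): Middle of the tray's pair of comb grooves, on the tray's centre line at the height of the wall tops (the groove floors): tray x +22 mm, z +26 mm.
- comb_blue: Blue comb, 84 mm long (y), 56 mm tall, 0.05 kg, same both ways round. Origin at the middle of the teeth tips, z up. Teeth 46 mm wide, 3 mm thick, z 0 to 20 mm; cross bar 84 mm long, 8 mm thick, z 20 to 30 mm, its ends lie in the grooves; grip tab 44 mm wide, 12 mm thick (x), z 30 to 56 mm. Starts upright in the rack, tips 10 mm above the bench.
- comb_seat (a point): Middle of the underside of the blue comb's cross bar (comb z +20 mm); it lies on point tray_slot when the comb is fully seated.
- comb_white: White comb of the same shape with more teeth, in the other place of the rack, 60 mm from the blue one. Bystander.
- rack: Comb rack, fixed to the bench. Origin on the bench at its centre, z up. Dark base 130 (x) by 76 (y) by 6 mm, two clear side plates with tops 30 mm above the bench, grooves 11 mm wide at x -30 and +30 mm with rib tops 40 mm above the bench; combs stand across it (comb y along rack y).
- wash_bottle: White wash bottle with blue cap, 64 mm diameter, 140 mm to the shoulder, bent spout to 193 mm height reaching 48 mm out towards its own x. Origin at the centre of its base. Bystander.
- reagent_bottle: Glass reagent bottle with blue cap, 70 mm diameter, 146 mm tall. Origin at the centre of its base. Bystander.
- tip_box: Orange pipette tip box with pale lid, 85 (x) by 125 (y) by 68 mm tall. Origin at the centre of its base. Bystander.
Not all that is in view belongs to the job. What is shaped like the comb_blue but orange is not meant.

How it is judged:
On the way, in this order (a step that is already met when the one before it is completed fails the run):
1. the tray lies flat on the caster between the open gate and the fixed wall (angle between tray's own z axis and vertical below 0.05 rad and z of tray in the frame of caster between 0.014 and 0.022 m and y of tray in the frame of caster between -0.012 and 0.012 m and x of tray in the frame of caster between -0.03 and 0.042 m and angle between the x axis of tray and the x axis of caster, either way round below 0.2 rad and value of joint gate below 0.05 m), for 0.2 s.
2. the gate has snapped over its detent and is shut, with the tray square against the fixed wall (angle between tray's own z axis and vertical below 0.05 rad and z of tray in the frame of caster between 0.014 and 0.022 m and y of tray in the frame of caster between -0.004 and 0.004 m and x of tray in the frame of caster between 0.035 and 0.041 m and angle between the x axis of tray and the x axis of caster, either way round below 0.05 rad and value of joint gate above 0.0575 m), for 0.3 s.
3. the blue comb is fully seated in the tray's grooves (distance between comb_seat and tray_slot below 0.005 m and angle between comb_blue's own z axis and vertical below 0.08 rad and angle between the y axis of comb_blue and the y axis of tray, either way round below 0.08 rad), for 0.2 s.
At the end, for the whole second after the job is handed in: Tray flat, square (0.05 rad), within 3 mm along and 4 mm across of its place at the fixed wall; gate past its detent, above 57.5 mm; comb seat within 5 mm of the groove point, teeth down, tilt and turn under 0.08 rad; both at rest; bystanders upright, within 30 mm of their places (all of step 2 and all of step 3 and linear speed of each of tray, comb_blue below 0.02 m/s and distance of each of wash_bottle, reagent_bottle, tip_box, comb_white from where it was at the start of the episode below 0.03 m and angle between each of wash_bottle, reagent_bottle, tip_box, comb_white's own z axis and vertical below 0.2 rad); the robot touches nothing.
It fails at once if the wash bottle is knocked over or shoved away (over 30 mm or 0.3 rad) (distance of wash_bottle from where it was at the start of the episode above 0.03 m or angle between wash_bottle's own z axis and vertical above 0.3 rad).
It fails at once if the reagent bottle is knocked over or shoved away (over 30 mm or 0.3 rad) (distance of reagent_bottle from where it was at the start of the episode above 0.03 m or angle between reagent_bottle's own z axis and vertical above 0.3 rad).
It fails at once if the tip box is knocked over or shoved away (over 30 mm or 0.3 rad) (distance of tip_box from where it was at the start of the episode above 0.03 m or angle between tip_box's own z axis and vertical above 0.3 rad).
It fails at once if the white comb is knocked over or shoved away (over 30 mm or 0.3 rad) (distance of comb_white from where it was at the start of the episode above 0.03 m or angle between comb_white's own z axis and vertical above 0.3 rad).
It also fails if it takes over 72 s, if anything falls off the work surface, if the arm or the gripper's body presses on something with over 40 N, if the wrist force passes 120 N, or if a joint passes its speed limit or range.

## Working session

There is one attempt and no reset: what is moved stays moved. The work goes in short steps, Python scripts to look and compute and a tool call to move; the robot and the scene stay as the last step left them, time stands still between calls to the robot, and variables do not carry over. Pictures are saved under pics/ and viewed, at most 10 in all, crops included, and the job is handed in when it is done.

Besides the shell and the picture viewer there is one more tool, called as name([rows], argument=value, ...), one row to a line, values as JSON. servo_tool: Moves the arm, as the interface text tells. Its arguments: {"type":"object","properties":{"increments":{"type":"array"},"newtons":{"type":"number"}},"required":["increments"]}

```bash
mkdir -p pics; cat > h.py <<'E'
import numpy as np, cv2, json
from scipy.spatial.transform import Rotation as R
from station import ctrl
def snap(name, fn):
    d=ctrl.get_image(name); cv2.imwrite('pics/'+fn+'.png', d['img'][:,:,::-1])
    json.dump({k:np.asarray(v).tolist() for k,v in d.items() if k!='img'}, open('pics/'+fn+'.json','w')); return d
def load(fn):
    d=json.load(open('pics/'+fn+'.json')); d['img']=cv2.imread('pics/'+fn+'.png'); return d
def p2w(d,u,v,z):
    Rm=cv2.Rodrigues(np.array(d['rvec'],float))[0]; t=np.array(d['tvec'],float).ravel()
    c=-Rm.T@t; r=Rm.T@np.array([(u-d['cx'])/d['fx'],(v-d['cy'])/d['fy'],1]); return c+r*(z-c[2])/r[2]
def w2p(d,P):
    K=np.array([[d['fx'],0,d['cx']],[0,d['fy'],d['cy']],[0,0,1]])
    return cv2.projectPoints(np.array(P,float).reshape(-1,1,3),np.array(d['rvec'],float),np.array(d['tvec'],float),K,None)[0].reshape(-1,2)
E
python3 - <<'E'
from h import *
o=ctrl.get_obs(); print(o)
for n in('top','side'):
    d=snap(n,n+'0'); Rm=cv2.Rodrigues(np.array(d['rvec']))[0]; print(n,d['fx'],-Rm.T@np.array(d['tvec']).ravel(),Rm)
a=np.hstack([cv2.imread('pics/%s0.png'%n) for n in('top',)])
cv2.imwrite('pics/t0b.png',cv2.resize(a,(800,600),interpolation=cv2.INTER_CUBIC))
E
```

```text
{'t': 0.0, 'q': array([-1.44500860e+00,  5.33743259e-02,  1.61429440e+00,  1.76012748e-05,
        1.47595803e+00, -1.18986624e-01]), 'dq': array([ 2.14368773e-06,  9.71330473e-04, -1.02706558e-03,  1.68248407e-03,
       -6.55907430e-04,  5.29618775e-04]), 'effort': array([ 4.84518150e-04, -3.93687236e+01, -3.70177674e+01,  1.75845565e-05,
        7.17350253e-03, -1.05603453e-05]), 'tool_pos': array([ 0.15139323, -0.60572436,  0.21435196]), 'tool_rot': array([-3.11607503e+00, -3.83280555e-01, -1.66448809e-05]), 'contact_force': array([-0.10212832, -0.20257705,  0.69352021]), 'wrist_torque': array([-0.00333957, -0.06566302, -0.01605942]), 'grip_force': 0.0, 'opening': 0.08519201441203535}
top 388.6982440991632 [0.39761468 0.03456375 1.19588192] [[ 3.51950156e-03 -9.99627450e-01 -2.70661158e-02]
 [-9.90966288e-01  1.42213101e-04 -1.34111135e-01]
 [ 1.34065021e-01  2.72936126e-02 -9.90596602e-01]]
side 379.30293809006935 [0.23726575 0.78141966 0.91280755] [[-0.91725161 -0.39775158  0.02105168]
 [-0.30502705  0.66746734 -0.67929805]
 [ 0.25614056 -0.62950856 -0.73356048]]
```

View pics/t0b.png

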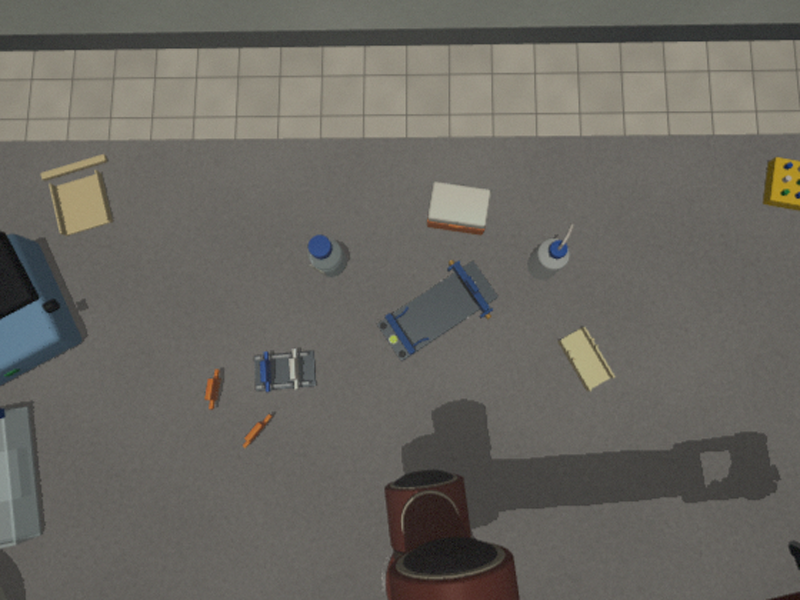

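View pics/side0.png

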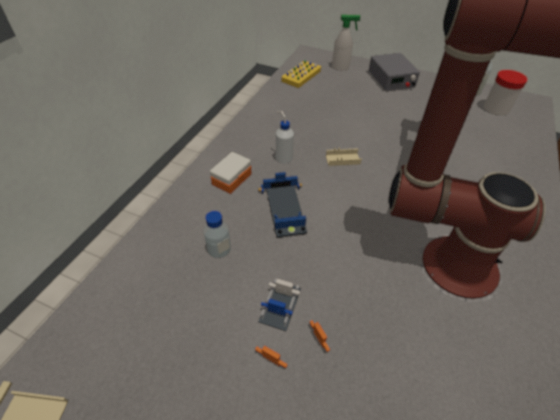

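The top view shows the following (800x600 pixels):
- Caster near (437,310), with the gate at its upper right (470,288) and the fixed wall at (400,333).
- Two tray-like things: the ivory one at (586,358) and a bigger tan box with a lid at (80,200). The first fits the description.
- Two things like the blue comb: orange ones at (213,388) and (257,430), which are not meant. The blue one in the rack is at (265,370), with the white comb beside it at (295,368).

I'll confirm with an enlarged crop.

```bash
python3 - <<'E'
from h import *
im=load('top0')['img']
def c(x,y,w,h): return cv2.resize(im[y:y+h,x:x+w],None,fx=5,fy=5,interpolation=cv2.INTER_CUBIC)
o=np.zeros((600,800,3),np.uint8)
o[:375,:440]=c(262,180,88,75); o[:260,450:700]=c(386,224,50,52); o[378:598,:450]=c(140,238,90,44)
o[270:600,460:800]=cv2.resize(load('side0')['img'][160:292,250:386],(340,330))
cv2.imwrite('pics/c1.png',np.clip(o.astype(float)*1.5,0,255))
E
```

```text
[ WARN:0@0.265] global loadsave.cpp:1063 imwrite_ Unsupported depth image for selected encoder is fallbacked to CV_8U.
```

View pics/c1.png

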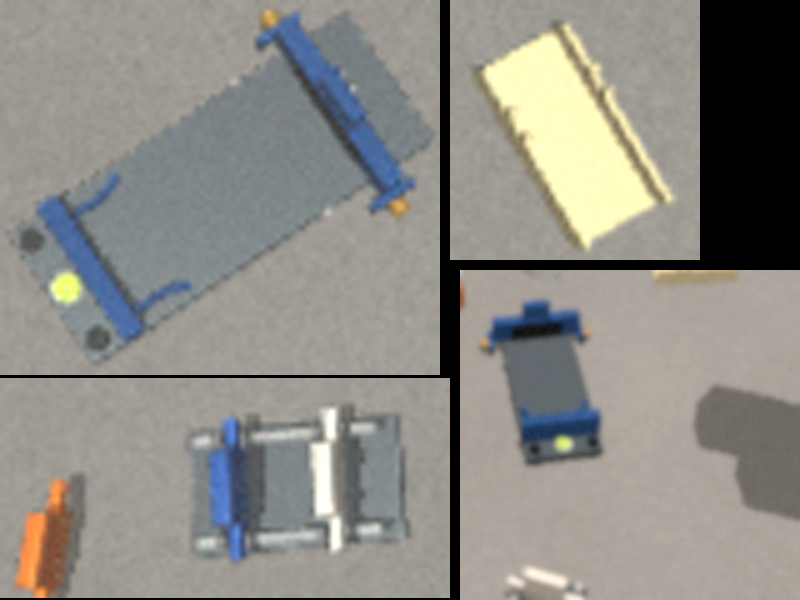

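The crop confirms it. The caster base corners are at (10,235), (97,363), (433,140) and (347,12), with the bubble level end at the fixed wall. The ivory tray has its ribs nearer its upper-left end, around (515,105) and (603,90). In the rack, the blue comb is on the left with its bar ends at (232,420) and (237,557), and the white comb is on the right.

```bash
cat >> h.py <<'E'
from scipy.optimize import least_squares
def fit(d,obj,pix,x0):
    obj=np.array(obj,float);pix=np.array(pix,float)
    def W(p): return obj@R.from_euler('z',p[2]).as_matrix().T+[p[0],p[1],0]
    s=least_squares(lambda p:(w2p(d,W(p))-pix).ravel(),x0,loss='soft_l1')
    return s.x,(w2p(d,W(s.x))-pix).round(1)
def say(n,r): print(n,r[0][:2].round(4),np.degrees(r[0][2]).round(1),r[1].tolist())
E
python3 - <<'E'
from h import *
d=load('top0')
C=lambda L,ox,oy,x,y:[((a-ox)/5+x-.4,(b-oy)/5+y-.4) for a,b in L]
g=p2w(d,306,217,.018); print(g)
r=fit(d,[(.135,.048,.018),(.135,-.048,.018),(-.115,-.048,.018),(-.115,.048,.018)],C([(97,363),(10,235),(347,12),(433,140)],0,0,262,180),[g[0],g[1],2]);
say('caster',r); p=r[0]
# gate brass caps, z~.020
gp=[p2w(d,*c,.02)[:2] for c in C([(268,18),(400,208)],0,0,262,180)]
c,s=np.cos(p[2]),np.sin(p[2]); 
for q in gp: q=q-p[:2]; print('cap',c*q[0]+s*q[1],-s*q[0]+c*q[1])
# gate top edges z=.052; tray
for u in [(392,188),(283,28)]:
    q=p2w(d,*C([u],0,0,262,180)[0],.052)[:2]-p[:2]; print('gate top',c*q[0]+s*q[1],-s*q[0]+c*q[1])
T=[(480,70),(582,247),(668,200),(565,24)]
g=p2w(d,410,250,0);
obj=[(.06,.03,0),(-.06,.03,0),(-.06,-.03,.026),(.06,-.03,.026)]
for y0 in (0.5,-2.6,2,-1): say('tray',fit(d,obj,C(T,450,0,386,224),[g[0],g[1],y0]))
for n,a,b in(('blue',(232,421),(237,557)),('white',(333,407),(336,550))):
    P=[p2w(d,*c,.040) for c in C([a,b],0,378,140,238)]; print(n,P,np.linalg.norm(P[0]-P[1]),np.degrees(np.arctan2(*(P[0]-P[1])[1::-1])))
E
```

```text
[ 0.55320146 -0.00110398  0.018     ]
caster [ 0.559  -0.0098] 123.7 [[-0.4, 0.6], [-0.3, -0.1], [0.1, -0.2], [0.7, -0.2]]
cap -0.07162261031368428 -0.07124530223461127
cap -0.07198946855843902 0.07078382013811343
gate top -0.06944265238340203 0.05942182380792024
gate top -0.07025046405092433 -0.05626450544892798
tray [ 0.4519 -0.3139] 28.9 [[-1.4, 0.7], [-1.3, 0.1], [1.6, -0.2], [1.1, -0.4]]
tray [ 0.5333 -0.3176] -164.0 [[33.1, 2.7], [0.3, -70.0], [-33.4, -56.6], [-0.3, 16.8]]
tray [ 0.4519 -0.3139] 28.9 [[-1.4, 0.7], [-1.3, 0.1], [1.6, -0.2], [1.1, -0.4]]
tray [ 0.4519 -0.3139] 28.9 [[-1.4, 0.7], [-1.3, 0.1], [1.6, -0.2], [1.1, -0.4]]
blue [array([0.46222636, 0.35839579, 0.04      ]), array([0.38177302, 0.35239556, 0.04      ])] 0.08067678436678774 4.2652408716919625
white [array([0.47070516, 0.29788656, 0.04      ]), array([0.38609994, 0.29352594, 0.04      ])] 0.08471752031501288 2.950461855995162
```

```bash
cat >> h.py <<'E'
from scipy.optimize import minimize
def box(x0,x1,y0,y1,z0,z1): return np.array([(x,y,z) for x in(x0,x1) for y in(y0,y1) for z in(z0,z1)])
TRAY=[box(-.06,.06,-.03,.03,0,.004),box(-.06,.06,.026,.03,0,.026),box(-.06,.06,-.03,-.026,0,.026)]
COMB=[box(-.0015,.0015,-.023,.023,0,.02),box(-.004,.004,-.042,.042,.02,.03),box(-.006,.006,-.022,.022,.03,.056)]
def mask(d,kind):
    i=d['img'].astype(float); b,g,r=i[...,0],i[...,1],i[...,2]
    return ((r-b)/(r+1)>.2)&((g-b)/(g+1)>.12) if kind=='ivory' else ((b-r)/(b+1)>.35)
def silfit(views,boxes,z,p0,kind,rad=35,S=6):
    data=[]
    for d in views:
        u,v=w2p(d,[p0[0],p0[1],z+.02])[0].round().astype(int); x0,y0=u-rad,v-rad
        m=mask(d,kind)[y0:y0+2*rad,x0:x0+2*rad].astype(np.float32)
        data.append((d,x0,y0,m))
    def cost(p):
        c=0; M=R.from_euler('z',p[2]/10).as_matrix().T
        for d,x0,y0,m in data:
            o=np.zeros((m.shape[0]*S,m.shape[1]*S),np.float32)
            for b in boxes:
                q=(w2p(d,b@M+[p[0]/10,p[1]/10,z])-[x0,y0]+.5)*S
                cv2.fillConvexPoly(o,cv2.convexHull(q.astype(np.float32)).round().astype(int),1)
            o=cv2.resize(o,m.shape[::-1],interpolation=cv2.INTER_AREA)
            c+=np.abs(o-m).sum()/m.sum()
        return c/len(data)
    s=0.04
    x=np.array(p0)*10.
    r=minimize(cost,x,method='Nelder-Mead',options=dict(initial_simplex=[x,x+[.1,0,0],x+[0,.1,0],x+[0,0,1]],xatol=1e-3,fatol=1e-4))
    return r.x/10,r.fun
E
python3 - <<'E'
from h import *
t,s=load('top0'),load('side0')
for n,v in(('top',[t]),('side',[s]),('both',[t,s])):
    print(n,'tray',silfit(v,TRAY,0,[.452,-.314,np.radians(29)],'ivory'))
    print(n,'blue',silfit(v,COMB,.01,[.422,.355,np.radians(90+4-90-86)],'blue'))
E
```

```text
top tray (array([ 0.45155226, -0.31296941,  0.5061382 ]), np.float64(0.04004449397325516))
top blue (array([ 0.42262358,  0.35764233, -1.49753563]), np.float64(0.3276909589767456))
side tray (array([ 0.45185739, -0.31733756,  0.49390472]), np.float64(0.055190056562423706))
side blue (array([ 0.42132883,  0.35431014, -1.48341198]), np.float64(0.126165509223938))
both tray (array([ 0.45154234, -0.31394204,  0.49326766]), np.float64(0.0662304162979126))
both blue (array([ 0.42205654,  0.35628336, -1.46953457]), np.float64(0.28611230850219727))
```

```bash
cat >> h.py <<'E'
def inc(x,y,z,yawdeg):
    o=ctrl.get_obs(); M=R.from_rotvec(o['tool_rot']).as_matrix(); yaw=np.degrees(np.arctan2(M[1,0],M[0,0]))
    s=M.T@(np.array([x,y,z])-o['tool_pos'])*100; t=(yaw-yawdeg+180)%360-180
    print('t',round(o['t'],2),'pos',o['tool_pos'].round(4),'yaw',yaw.round(2),'-> shift cm',s.round(2),'turn',round(t,2))
CAST=np.array([.559,-.0098]); CY=np.radians(123.7)
def cw(x,y=0): return CAST+[np.cos(CY)*x-np.sin(CY)*y,np.sin(CY)*x+np.cos(CY)*y]
E
python3 -c "
from h import *
inc(.4515,-.314,.12,28.3)"
```

```text
t 0.1 pos [ 0.1514 -0.6058  0.2145] yaw 14.02 -> shift cm [ 36.19 -21.02   9.49] turn -14.28
```

servo_tool([
  [[8.5,4,-2.3,1,-3],[8.5,8,-4.6,2,-6],[8.5,12,-7,3,-9],[8.5,16,-9.3,4,-12],[8.5,20,-11.6,5,-14.3]],
])

```text
t: 0.6
tool_pos: [0.3182, -0.4436, 0.1647]
tool_rot: [-3.045, -0.771, 0.0]
contact_force: [0.9, 0.5, -0.1]
opening: 0.0851
grip_force: 0.0
```

servo_tool([
  [[8.5,4,-2.3,1,0],[8.5,8,-4.8,2,0],[8.5,12,-6.9,3,0],[8.5,14,-8.1,4,0],[8.5,14,-8.1,4,0]],
])

```text
t: 1.1
tool_pos: [0.4022, -0.3041, 0.1232]
tool_rot: [-3.041, -0.774, 0.003]
contact_force: [0.4, -0.1, -0.2]
opening: 0.0851
grip_force: 0.0
```

```bash
python3 -c "
from h import *
inc(.4515,-.314,.023,28.3); print(ctrl.get_obs()['contact_force'])"
```

```text
t 1.1 pos [ 0.4022 -0.3041  0.1232] yaw 28.57 -> shift cm [ 3.86  3.27 10.01] turn 0.27
[ 0.4342053  -0.06773501 -0.18408563]
```

servo_tool([
  [[8.5,2,1.6,0,0],[8.5,3.86,3.27,0,0.3],[8.5,3.86,3.27,3,0.3],[8.5,3.86,3.27,5,0.3],[8.5,3.86,3.27,5,0.3]],
])

```text
t: 1.6
tool_pos: [0.4493, -0.3172, 0.0721]
tool_rot: [-3.043, -0.758, 0.006]
contact_force: [-0.5, 0.5, -0.4]
opening: 0.0848
grip_force: 0.0
```

```bash
python3 - <<'E'
from h import *
inc(.4515,-.314,.023,28.3)
t=snap('top','t2'); s=snap('side','s2')
o=np.zeros((420,800,3),np.uint8)
for k,d in enumerate((t,s)):
    u,v=w2p(d,[.4515,-.314,.03])[0].astype(int); o[:400,k*400:k*400+400]=cv2.resize(d['img'][v-40:v+40,u-40:u+40,::-1],(400,400),interpolation=cv2.INTER_CUBIC)
cv2.imwrite('pics/c2.png',o)
E
```

```text
t 1.6 pos [ 0.4493 -0.3172  0.0721] yaw 27.98 -> shift cm [ 0.35 -0.14  4.91] turn -0.32
```

View pics/c2.png

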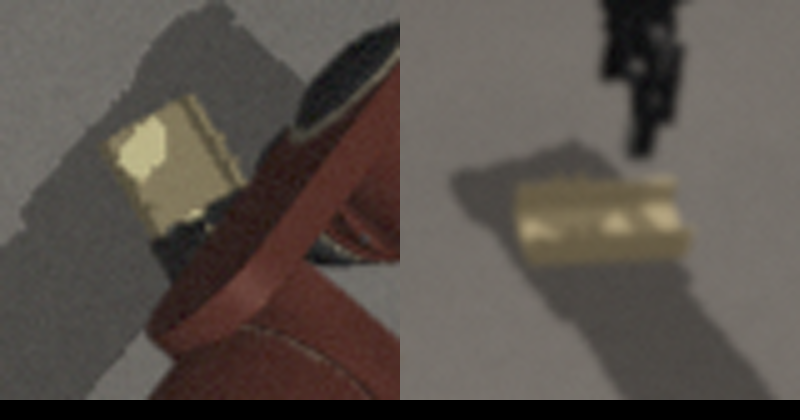

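The crop shows the tray undisturbed below the gripper. In the side view (right half) one finger stands at (640,150), just above the tray's far wall at (600,185). I'll go down and close.

servo_tool([
  [[8.5,0.2,0,1.5,0],[8.5,0.2,0,3,0],[8.5,0.2,0,4.3,0],[8.5,0.2,0,4.7,0],[8.5,0.2,0,4.7,0]],
])

```text
t: 2.2
tool_pos: [0.4527, -0.3164, 0.0271]
tool_rot: [-3.046, -0.76, 0.002]
contact_force: [0.1, -0.6, 0.7]
opening: 0.085
grip_force: 0.0
```

servo_tool([
  [[5,0,0,0,0],[5,0,0,0,0],[5,0,0,0,0],[5,0,0,0,0],[5,0,0,0,0]],
], newtons=25)

```text
t: 2.7
tool_pos: [0.4536, -0.3173, 0.0289]
tool_rot: [3.048, 0.761, 0.0]
contact_force: [-0.2, -0.4, -0.2]
opening: 0.0501
grip_force: 0.0
```

The fingers closed to 50 mm with no grip force, although the tray is 60 mm wide. I'll look.

```bash
python3 - <<'E'
from h import *
inc(.4515,-.314,.023,28.3); print(ctrl.get_obs()['opening'],ctrl.get_obs()['grip_force'])
t=snap('top','t3'); s=snap('side','s3')
o=np.zeros((400,800,3),np.uint8)
for k,d in enumerate((t,s)):
    u,v=w2p(d,[.4515,-.314,.03])[0].astype(int); o[:400,k*400:k*400+400]=cv2.resize(d['img'][v-30:v+30,u-30:u+30,::-1],(400,400),interpolation=cv2.INTER_CUBIC)
cv2.imwrite('pics/c3.png',np.clip(o*1.6,0,255).astype(np.uint8))
print(silfit([s],TRAY,0,[.452,-.314,np.radians(29)],'ivory'))
E
```

```text
t 2.7 pos [ 0.4536 -0.3173  0.0289] yaw 28.03 -> shift cm [-0.03 -0.39  0.59] turn -0.27
0.050112770783391596 0.0
(array([ 0.52311111, -0.64733333,  2.69503437]), np.float64(1.0))
```

View pics/c3.png

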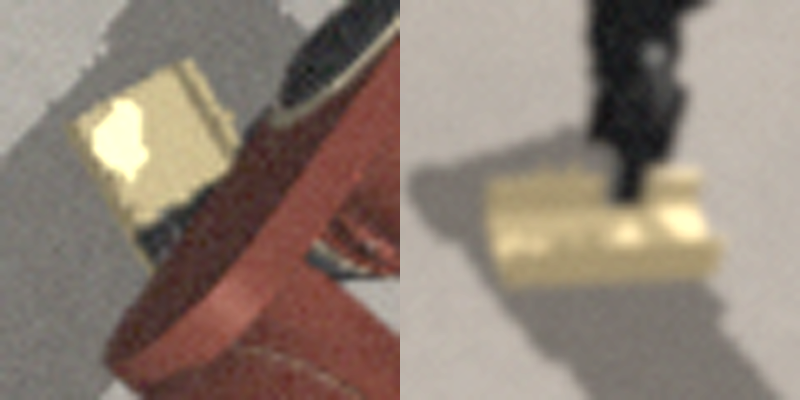

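```bash
python3 - <<'E'
from h import *
d=load('s3'); o=ctrl.get_obs(); M=R.from_rotvec(o['tool_rot']).as_matrix(); p=o['tool_pos']
u,v=w2p(d,[.4515,-.314,.03])[0].astype(int)
for k in(-1,1):
  for tip in(0,.012,.019):
    P=p+M@[0,k*.025,tip]; q=(w2p(d,P)[0]-[u-30,v-30]+.5)*400/60; print(k,tip,P.round(3),q.round()+[400,0])
M2=R.from_euler('z',28.4,degrees=True).as_matrix()
for y in(-.03,.03):
  for x in (-.06,.06): print('wall',x,y,((w2p(d,M2@[x,y,.026]+[.4515,-.314,0])[0]-[u-30,v-30]+.5)*400/60).round()+[400,0])
E
```

```text
-1 0 [ 0.442 -0.295  0.029] [612. 233.]
-1 0.012 [ 0.442 -0.295  0.017] [609. 250.]
-1 0.019 [ 0.442 -0.295  0.01 ] [607. 260.]
1 0 [ 0.465 -0.339  0.029] [595. 175.]
1 0.012 [ 0.465 -0.339  0.017] [592. 192.]
1 0.019 [ 0.465 -0.339  0.01 ] [590. 202.]
wall -0.06 -0.03 [699. 174.]
wall 0.06 -0.03 [488. 182.]
wall -0.06 0.03 [723. 243.]
wall 0.06 0.03 [506. 251.]
```

```bash
python3 - <<'E'
from h import *
d=load('s3')
x0,y0=300,95
o=cv2.resize(d['img'][y0:y0+84,x0:x0+100],(800,672),interpolation=cv2.INTER_CUBIC)[:600]
o=(255*(o/255.)**.45).astype(np.uint8); cv2.imwrite('pics/c4.png',o)
ob=ctrl.get_obs(); M=R.from_rotvec(ob['tool_rot']).as_matrix(); p=ob['tool_pos']
for n,v in (('tcp',[0,0,0]),('near tip',[0,-.025,.013]),('far tip',[0,.025,.013]),('bodyc',[0,0,-.054])): print(n,((w2p(d,p+M@v)[0]-[x0,y0]+.5)*8).round())
E
```

```text
tcp [348. 468.]
near tip [354. 525.]
far tip [334. 456.]
bodyc [365. 374.]
```

View pics/c4.png

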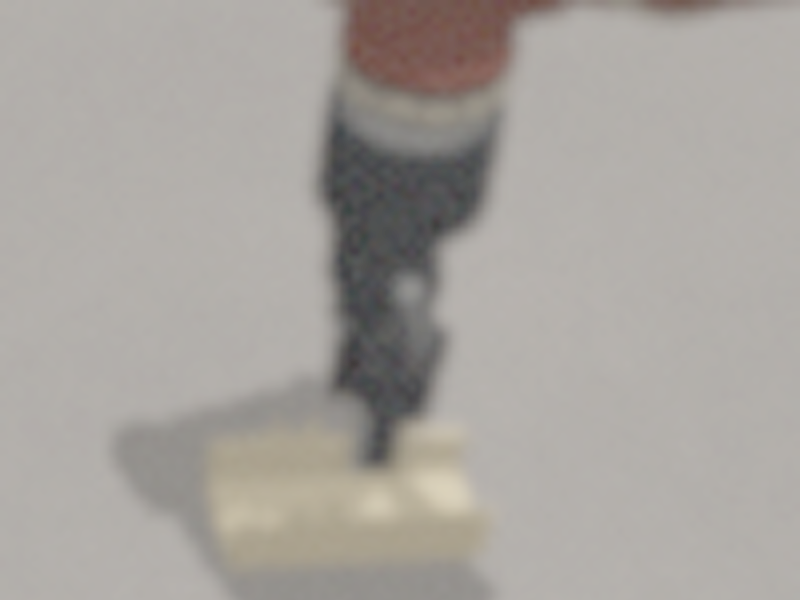

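The near fingertip shows at (375,465), but the reported pose predicts (354,525). So the gripper is not where I assumed. I'll check against the joint angles and the top view.

```bash
python3 - <<'E'
from h import *
ob=ctrl.get_obs(); print(ob['q'],ob['tool_pos'],ob['tool_rot'],ob['contact_force'],ob['wrist_torque'])
M=R.from_rotvec(ob['tool_rot']).as_matrix(); p=ob['tool_pos']; print(M.round(3))
t=load('t3');s=load('s3')
u,v=w2p(t,[.4515,-.314,.03])[0].astype(int)
for n,w in (('near tip',[0,-.025,.013]),('near back',[0,-.045,-.02]),('tcp',[0,0,0])):
    for dz in (0,.035): print(n,dz,((w2p(t,p+M@w+[0,0,dz])[0]-[u-30,v-30]+.5)*400/60).round(), ((w2p(s,p+M@w+[0,0,dz])[0]-[300,95]+.5)*8).round())
for z in(.01,.03,.05,.06): print(z,p2w(s,300+375/8-.5,95+465/8-.5,z).round(4), 'tcp-near predicted',(p+M@[0,-.025,.013]).round(4))
# t0: gripper in start images
o0=[.1514,-.6058,.2145]; print('start tcp px side',w2p(s,o0),'top',w2p(t,o0))
E
```

```text
[-7.44784738e-01  7.64179618e-02  1.92046234e+00 -3.24745566e-06
  1.14447706e+00  3.36834172e-01] [ 0.45352363 -0.31718527  0.0287354 ] [3.04789658e+00 7.60713617e-01 1.99087643e-04] [-0.6523173  -0.38123422 -0.7944792 ] [0.00125945 0.02065515 0.05629942]
[[ 0.883  0.47   0.   ]
 [ 0.47  -0.883 -0.   ]
 [ 0.     0.    -1.   ]]
near tip 0 [158. 229.] [354. 525.]
near tip 0.035 [181. 227.] [365. 465.]
near back 0 [140. 248.] [373. 497.]
near back 0.035 [162. 246.] [384. 435.]
tcp 0 [216. 202.] [348. 468.]
tcp 0.035 [240. 198.] [359. 408.]
0.01 [ 0.4473 -0.3482  0.01  ] tcp-near predicted [ 0.4418 -0.2951  0.0157]
0.03 [ 0.4426 -0.3232  0.03  ] tcp-near predicted [ 0.4418 -0.2951  0.0157]
0.05 [ 0.438  -0.2981  0.05  ] tcp-near predicted [ 0.4418 -0.2951  0.0157]
0.06 [ 0.4356 -0.2856  0.06  ] tcp-near predicted [ 0.4418 -0.2951  0.0157]
start tcp px side [[454.51876382  88.71688024]] top [[564.49888215 374.12845825]]
```

The near tip's ray fits the reported x and y only if the tip is at about z 0.05, so the tips stand some 35 mm higher than I assumed. That agrees with the empty closing. I'll open again and descend in small steps, watching the force.

servo_tool([
  [[8.5,0,0,0,0],[8.5,0,0,0,0],[8.5,0,0,0,0],[8.5,0,0,0.5,0],[8.5,0,0,0.8,0]],
])

```text
t: 3.3
tool_pos: [0.4533, -0.317, 0.0201]
tool_rot: [-3.048, -0.761, 0.0]
contact_force: [-1.0, 1.2, -0.8]
opening: 0.0847
grip_force: 0.0
```

servo_tool([
  [[8.5,0,0,0.3,0],[8.5,0,0,0.6,0],[8.5,0,0,0.8,0],[8.5,0,0,0.8,0]],
])

```text
t: 3.7
tool_pos: [0.4532, -0.3169, 0.0121]
tool_rot: [-3.047, -0.761, 0.001]
contact_force: [-0.4, 0.5, 0.8]
opening: 0.085
grip_force: 0.0
```

```bash
python3 - <<'E'
from h import *
inc(.4515,-.314,.023,28.3)
d=snap('side','s5')
x0,y0=320,115
o=cv2.resize(d['img'][y0:y0+60,x0:x0+80],(800,600),interpolation=cv2.INTER_CUBIC)
cv2.imwrite('pics/c5.png',(255*(o/255.)**.5)[...,::-1].astype(np.uint8)[...,::-1])
E
```

```text
t 3.7 pos [ 0.4532 -0.3169  0.0121] yaw 28.03 -> shift cm [-0.02 -0.34 -1.09] turn -0.27
```

View pics/c5.png

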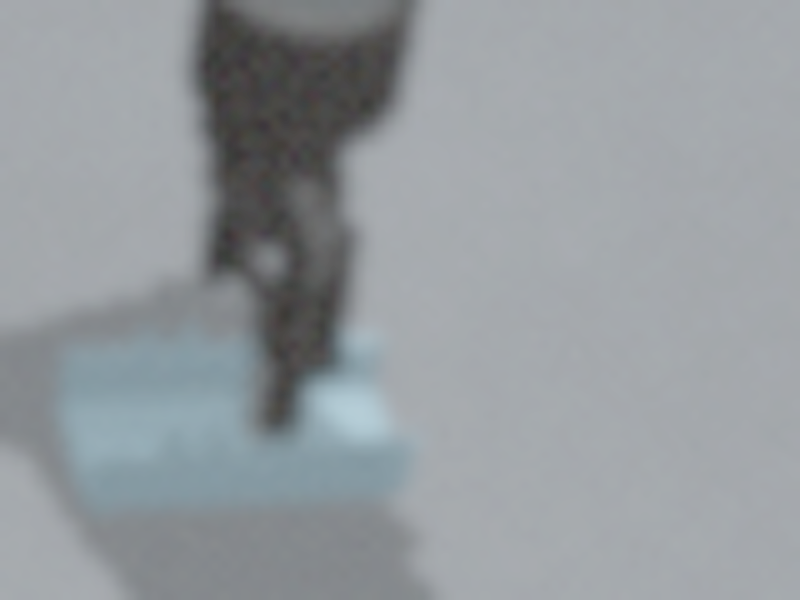

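```bash
python3 - <<'E'
from h import *
d=load('s5'); 
for z in(.02,.03,.035,.04,.05): print(z,p2w(d,320+277/10-.5,115+432/10-.5,z).round(4))
ob=ctrl.get_obs(); M=R.from_rotvec(ob['tool_rot']).as_matrix(); print((ob['tool_pos']+M@[0,-.0425,.006]).round(4))
E
```

```text
0.02 [ 0.4336 -0.3087  0.02  ]
0.03 [ 0.4314 -0.2965  0.03  ]
0.035 [ 0.4303 -0.2904  0.035 ]
0.04 [ 0.4292 -0.2843  0.04  ]
0.05 [ 0.427  -0.2721  0.05  ]
[ 0.4334 -0.2795  0.0064]
```

```bash
python3 - <<'E'
from h import *
t=load('t3');s=load('s3')
p=np.array([.4535,-.3172,.0287]);M=R.from_rotvec([3.04789658,.760713617,0]).as_matrix()
u,v=w2p(t,[.4515,-.314,.03])[0].astype(int)
for n,off in(('none',[0,0,0]),('z',[0,0,.036]),('y',[.004,-.046,0])):
    print(n)
    for c in([.038,-.0425,-.054],[-.038,-.0425,-.054],[.038,.0425,-.054],[-.038,.0425,-.054],[.011,-.025,.013],[-.011,-.025,.013],[.011,-.045,-.03]):
        P=p+M@c+off; print('  ',c,'top',((w2p(t,P)[0]-[u-30,v-30]+.5)*400/60).round(),'side',((w2p(s,P)[0]-[300,95]+.5)*8).round())
E
```

```text
none
   [0.038, -0.0425, -0.054] top [121. 164.] side [297. 436.]
   [-0.038, -0.0425, -0.054] top [212. 323.] side [468. 431.]
   [0.038, 0.0425, -0.054] top [295.  71.] side [265. 319.]
   [-0.038, 0.0425, -0.054] top [387. 228.] side [429. 314.]
   [0.011, -0.025, 0.013] top [146. 208.] side [331. 526.]
   [-0.011, -0.025, 0.013] top [171. 251.] side [378. 525.]
   [0.011, -0.045, -0.03] top [133. 225.] side [352. 481.]
z
   [0.038, -0.0425, -0.054] top [145. 158.] side [308. 370.]
   [-0.038, -0.0425, -0.054] top [239. 323.] side [482. 364.]
   [0.038, 0.0425, -0.054] top [324.  62.] side [274. 253.]
   [-0.038, 0.0425, -0.054] top [420. 225.] side [441. 248.]
   [0.011, -0.025, 0.013] top [169. 204.] side [341. 464.]
   [-0.011, -0.025, 0.013] top [194. 249.] side [390. 463.]
   [0.011, -0.045, -0.03] top [156. 222.] side [363. 416.]
y
   [0.038, -0.0425, -0.054] top [230. 155.] side [321. 375.]
   [-0.038, -0.0425, -0.054] top [322. 314.] side [488. 370.]
   [0.038, 0.0425, -0.054] top [403.  61.] side [288. 263.]
   [-0.038, 0.0425, -0.054] top [497. 219.] side [448. 258.]
   [0.011, -0.025, 0.013] top [249. 199.] side [352. 466.]
   [-0.011, -0.025, 0.013] top [274. 243.] side [399. 464.]
   [0.011, -0.045, -0.03] top [240. 216.] side [374. 419.]
```

Both views fit best with the x and y as reported and the tips about 36 mm higher in z. I'll go on down slowly on force feedback.

servo_tool([
  [[8.5,0,-0.1,0.2,0],[8.5,0,-0.3,0.5,0],[8.5,0,-0.3,0.8,0],[8.5,0,-0.3,0.8,0]],
])

```text
t: 4.15
tool_pos: [0.4516, -0.314, 0.0039]
tool_rot: [-3.047, -0.761, 0.001]
contact_force: [0.8, 0.3, 0.3]
opening: 0.0852
grip_force: 0.0
```

servo_tool([
  [[8.5,0,0,0.3,0],[8.5,0,0,0.6,0],[8.5,0,0,0.9,0],[8.5,0,0,0.9,0]],
])

```text
t: 4.55
tool_pos: [0.4517, -0.3141, -0.0051]
tool_rot: [-3.047, -0.76, 0.001]
contact_force: [-0.2, -0.6, -0.5]
opening: 0.085
grip_force: 0.0
```

servo_tool([
  [[8.5,0,0,0.3,0],[8.5,0,0,0.6,0],[8.5,0,0,0.9,0],[8.5,0,0,0.9,0]],
])

```text
t: 4.95
tool_pos: [0.4517, -0.3141, -0.0141]
tool_rot: [-3.047, -0.76, 0.001]
contact_force: [0.0, -0.1, -0.1]
opening: 0.0853
grip_force: 0.0
```

servo_tool([
  [[5.4,0,0,0,0],[5.4,0,0,0,0],[5.4,0,0,0,0],[5.4,0,0,0,0],[5.4,0,0,0,0]],
], newtons=25)

```text
t: 5.45
tool_pos: [0.4522, -0.3146, -0.0132]
tool_rot: [3.048, 0.761, 0.0]
contact_force: [0.1, -0.3, 1.5]
opening: 0.0593
grip_force: 29.0
```

The grip is good: 59.3 mm at 29 N. So the true height is about 36 mm above what is reported, and I'll use the reported z -0.013 as "tray on the bench". Lifting.

servo_tool([
  [[5.4,0,0,-1,0],[5.4,0,0,-3.5,0],[5.4,0,0,-7,0],[5.4,0,0,-10,0],[5.4,0,0,-10,0]],
], newtons=40)

```text
t: 5.95
tool_pos: [0.4548, -0.317, 0.0925]
tool_rot: [3.04, 0.759, 0.009]
contact_force: [0.9, 0.0, -0.3]
opening: 0.0591
grip_force: 45.3
```

```bash
python3 -c "
from h import *
print(cw(.008),cw(.038),ctrl.get_obs()['opening'],ctrl.get_obs()['q'])
inc(*cw(.008),.087,123.7)"
```

```text
[ 0.55456124 -0.00314437] [0.53791591 0.02181426] 0.059054416485486955 [-7.42907600e-01 -1.28270368e-02  1.89271186e+00 -2.81146042e-05
  1.25149405e+00  3.38700739e-01]
t 5.95 pos [ 0.4548 -0.317   0.0925] yaw 28.03 -> shift cm [ 23.55 -23.02   0.41] turn -95.67
```

servo_tool([
  [[5.4,2,-2,0,-8],[5.4,5,-5,0,-16],[5.4,8,-8,0,-24],[5.4,11,-11,0,-32],[5.4,14,-14,0,-40]],
])

```text
t: 6.45
tool_pos: [0.5091, -0.1232, 0.0852]
tool_rot: [-2.598, -1.763, 0.002]
contact_force: [-0.0, -0.2, -1.8]
opening: 0.0591
grip_force: 45.2
```

```bash
python3 -c "
from h import *
inc(*cw(.008),.087,123.7)"
```

```text
t 6.45 pos [ 0.5091 -0.1232  0.0852] yaw 68.33 -> shift cm [12.84 -0.21 -0.18] turn -55.37
```

servo_tool([
  [[5.4,3,0,0,-8],[5.4,6,0,0,-16],[5.4,9,0,0,-24],[5.4,10,0,0,-32],[5.4,10,0,0,-40]],
])

```text
t: 6.95
tool_pos: [0.5466, -0.0305, 0.085]
tool_rot: [-1.834, -2.548, 0.001]
contact_force: [-0.8, -0.4, -1.5]
opening: 0.0593
grip_force: 45.2
```

servo_tool([
  [[5.4,0,0,0,-8],[5.4,0,0,0,-15],[5.4,0,0,0,-15],[5.4,0,0,0,-15]],
])

```text
t: 7.35
tool_pos: [0.5466, -0.0323, 0.0856]
tool_rot: [-1.501, -2.758, 0.001]
contact_force: [0.8, 0.5, -2.3]
opening: 0.059
grip_force: 45.2
```

```bash
python3 -c "
from h import *
inc(*cw(.008),.087,123.7)"
```

```text
t 7.35 pos [ 0.5466 -0.0323  0.0856] yaw 122.88 -> shift cm [ 2.01  2.25 -0.14] turn -0.82
```

servo_tool([
  [[5.4,1,1.1,0,-0.8],[5.4,2,2.25,0,-0.8],[5.4,2,2.25,1.5,-0.8],[5.4,2,2.25,3,-0.8],[5.4,2,2.25,3,-0.8]],
])

```text
t: 7.85
tool_pos: [0.5523, -0.0027, 0.0526]
tool_rot: [-1.476, -2.766, 0.004]
contact_force: [-0.4, -0.5, -2.2]
opening: 0.0589
grip_force: 45.2
```

```bash
python3 - <<'E'
from h import *
inc(*cw(.008),.006,123.7)
t=snap('top','t6'); s=snap('side','s6')
o=np.zeros((400,800,3),np.uint8)
for k,d in enumerate((t,s)):
    u,v=w2p(d,[*CAST,.03])[0].astype(int); o[:400,k*400:k*400+400]=cv2.resize(d['img'][v-42:v+43,u-42:u+43,::-1],(400,400),interpolation=cv2.INTER_CUBIC)[...,::-1]
cv2.imwrite('pics/c6.png',np.clip(o*1.6,0,255).astype(np.uint8))
E
```

```text
t 7.85 pos [ 0.5523 -0.0027  0.0526] yaw 123.84 -> shift cm [-0.18  0.19  4.66] turn 0.14
```

View pics/c6.png

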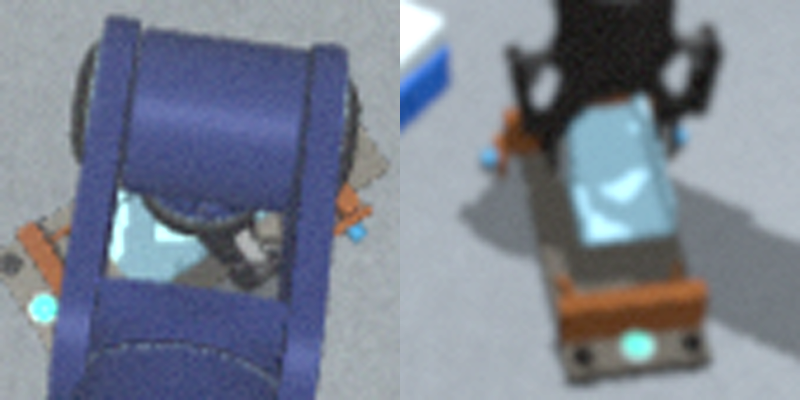

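The picture (colours swapped) shows the tray level in the gripper above the base, short of the fixed wall at (630,305). Its near end's lower corners are at (580,245) and (675,235). I'll check these against the expected position.

```bash
python3 - <<'E'
from h import *
d=load('s6'); u,v=w2p(d,[*CAST,.03])[0].astype(int); k=85/400
Ri=R.from_euler('z',-CY).as_matrix()[:2,:2]
for a,b in((580,245),(675,235)):
    for z in (.03,.066):
        q=p2w(d,(a-400)*k-.5+u-42,b*k-.5+v-42,z); print(z,(Ri@(q[:2]-CAST)).round(4))
# caster check in side view: base corners at wall end, z .018
for a,b in((572,382),(710,362)): 
    q=p2w(d,(a-400)*k-.5+u-42,b*k-.5+v-42,.005); print('base end',(Ri@(q[:2]-CAST)).round(4))
for a,b in((565,313),(705,290)):
    q=p2w(d,(a-400)*k-.5+u-42,b*k-.5+v-42,.052); print('wall top',(Ri@(q[:2]-CAST)).round(4))
E
```

```text
0.03 [ 0.0354 -0.0218]
0.066 [ 0.0681 -0.0279]
0.03 [0.0366 0.0433]
0.066 [0.0692 0.0346]
base end [ 0.1306 -0.0432]
base end [0.1288 0.0487]
wall top [ 0.1117 -0.0449]
wall top [0.1069 0.0471]
```

Consistent: the tray's end is at caster x 0.069 and its centre within about 2 mm in y. Lowering.

servo_tool([
  [[5.4,0,0.1,1,0],[5.4,0,0.1,2,0],[5.4,0,0.1,3,0],[5.4,0,0.1,3.9,0],[5.4,0,0.1,3.9,0]],
])

```text
t: 8.45
tool_pos: [0.5544, -0.0027, 0.0154]
tool_rot: [-1.478, -2.768, 0.002]
contact_force: [-1.0, -0.1, -1.9]
opening: 0.0592
grip_force: 45.2
```

servo_tool([
  [[5.4,0,0,0.2,0],[5.4,0,0,0.4,0],[5.4,0,0,0.4,0]],
])

```text
t: 8.75
tool_pos: [0.5563, -0.0028, 0.0138]
tool_rot: [1.479, 2.771, 0.0]
contact_force: [0.1, -0.1, -1.2]
opening: 0.0592
grip_force: 45.2
```

servo_tool([
  [[5.4,0,0,0.2,0],[5.4,0,0,0.4,0],[5.4,0,0,0.6,0],[5.4,0,0,0.6,0]],
])

```text
t: 9.15
tool_pos: [0.5557, -0.0028, 0.0072]
tool_rot: [-1.479, -2.771, 0.0]
contact_force: [0.6, 0.3, -1.6]
opening: 0.0593
grip_force: 45.2
```

servo_tool([
  [[5.4,0,0,0.15,0],[5.4,0,0,0.3,0],[5.4,0,0,0.3,0]],
])

```text
t: 9.45
tool_pos: [0.5562, -0.0028, 0.0049]
tool_rot: [1.479, 2.772, 0.0]
contact_force: [-1.0, 0.9, 0.8]
opening: 0.0592
grip_force: 45.6
```

The tray is down. I'll slide it gently into the cheeks while still gripped.

servo_tool([
  [[5.4,0.5,0,0,0],[5.4,1.0,0,0,0],[5.4,1.5,0,0,0],[5.4,2.0,0,0,0],[5.4,2.0,0,0,0]],
])

```text
t: 9.95
tool_pos: [0.5447, 0.0146, 0.0049]
tool_rot: [-1.478, -2.772, -0.001]
contact_force: [-0.6, 0.6, 3.4]
opening: 0.059
grip_force: 45.8
```

servo_tool([
  [[8.5,0,0,0,0],[8.5,0,0,0,0],[8.5,0,0,0,0],[8.5,0,0,-1,0],[8.5,0,0,-4,0]],
])

```text
t: 10.45
tool_pos: [0.5419, 0.0141, 0.0421]
tool_rot: [-1.476, -2.765, 0.004]
contact_force: [-1.4, -0.1, -0.7]
opening: 0.0851
grip_force: 0.0
```

servo_tool([
  [[8.5,0,0,-3,0],[8.5,0,0,-5,0],[6,-3,0,-6,0],[3,-7,0,-6,0],[1,-11,0,-6,0]],
])

```text
t: 10.95
tool_pos: [0.6074, -0.0785, 0.1065]
tool_rot: [1.477, 2.77, 0.001]
contact_force: [0.0, 1.0, 0.0]
opening: 0.0436
grip_force: 0.0
```

```bash
python3 - <<'E'
from h import *
inc(*cw(-.115),.014,123.7)
s=snap('side','s7')
print('side tray on caster',silfit([s],TRAY,.018,[*cw(.028),CY],'ivory'), cw(.028))
E
```

```text
t 10.95 pos [ 0.6074 -0.0785  0.1065] yaw 123.87 -> shift cm [-3.08 -0.24  9.25] turn 0.17
side tray on caster (array([0.5304717 , 0.04313039, 1.92890045]), np.float64(1.3323969841003418)) [0.54346436 0.01349472]
```

servo_tool([
  [[0,-1.5,-0.2,0,0],[0,-3.1,-0.2,0,0],[0,-3.1,-0.2,2,0],[0,-3.1,-0.2,4.5,0],[0,-3.1,-0.2,6.5,0]],
])

```text
t: 11.5
tool_pos: [0.6214, -0.1043, 0.0386]
tool_rot: [-1.478, -2.771, 0.0]
contact_force: [-0.9, -0.3, -1.3]
opening: -0.0001
grip_force: 0.0
```

servo_tool([
  [[0,0,0,1,0],[0,0,0,2.2,0],[0,0,0,2.6,0],[0,0,0,2.6,0]],
])

```text
t: 11.9
tool_pos: [0.6217, -0.1043, 0.0134]
tool_rot: [-1.479, -2.771, 0.0]
contact_force: [-0.5, -0.5, 0.8]
opening: -0.0001
grip_force: 0.0
```

```bash
python3 - <<'E'
from h import *
o=ctrl.get_obs();print(o['opening']);inc(*cw(-.115),.014,123.7)
t=snap('top','t8'); s=snap('side','s8')
o=np.zeros((400,800,3),np.uint8)
for k,d in enumerate((t,s)):
    u,v=w2p(d,[*CAST,.03])[0].astype(int); o[:400,k*400:k*400+400]=cv2.resize(d['img'][v-42:v+43,u-42:u+43,::-1],(400,400),interpolation=cv2.INTER_CUBIC)
cv2.imwrite('pics/c8.png',np.clip(o*1.6,0,255).astype(np.uint8)[...,::-1])
E
```

```text
-0.0001053483744567298
t 11.9 pos [ 0.6217 -0.1043  0.0134] yaw 123.84 -> shift cm [-0.16  0.03 -0.06] turn 0.14
```

View pics/c8.png

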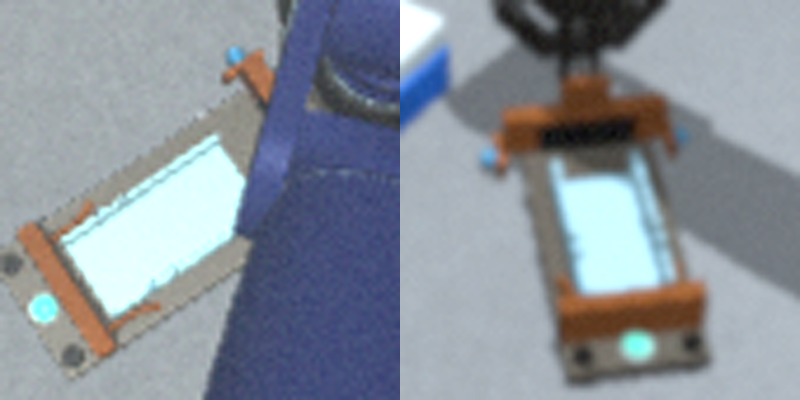

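The tray lies flat between the cheeks, and the closed fingers stand behind the gate at (580,75) in the side half. Pushing.

servo_tool([
  [[0,1,0,0,0],[0,2,0,0,0],[0,3,0,0,0],[0,4,0,0,0],[0,4.5,0,0,0]],
])

```text
t: 12.5
tool_pos: [0.596, -0.0659, 0.0137]
tool_rot: [-1.478, -2.772, -0.0]
contact_force: [0.8, -0.2, 0.7]
opening: -0.0004
grip_force: 0.0
```

servo_tool([
  [[0,0.4,0,0,0],[0,0.8,0,0,0],[0,1.1,0,0,0],[0,1.4,0,0,0],[0,1.4,0,0,0]],
])

```text
t: 13.0
tool_pos: [0.5898, -0.0565, 0.0138]
tool_rot: [1.478, 2.769, -0.001]
contact_force: [3.7, -3.1, -2.5]
opening: 0.0002
grip_force: 0.0
```

```bash
python3 -c "
from h import *
inc(*cw(-.047),.014,123.7)"
```

```text
t 13.0 pos [ 0.5898 -0.0565  0.0138] yaw 123.81 -> shift cm [ 0.9   0.03 -0.02] turn 0.11
```

servo_tool([
  [[0,0.2,0,0,0],[0,0.4,0,0,0],[0,0.6,0,0,0],[0,0.6,0,0,0]],
])

```text
t: 13.4
tool_pos: [0.5855, -0.0506, 0.0135]
tool_rot: [1.479, 2.771, -0.001]
contact_force: [1.4, -2.6, -0.8]
opening: 0.0
grip_force: 0.0
```

```bash
python3 -c "
from h import *
inc(*cw(-.047),.014,123.7)"
```

```text
t 13.4 pos [ 0.5855 -0.0506  0.0135] yaw 123.84 -> shift cm [ 0.16  0.06 -0.05] turn 0.14
```

servo_tool([
  [[0,0.2,0,0,0],[0,0.3,0,0,0],[0,0.3,0,0,0]],
])

```text
t: 13.7
tool_pos: [0.5857, -0.0507, 0.0139]
tool_rot: [1.476, 2.766, -0.004]
contact_force: [6.7, -10.7, -6.2]
opening: 0.0001
grip_force: 0.0
```

servo_tool([
  [[0,0.2,0,0,0],[0,0.3,0,0,0],[0,0.3,0,0,0]],
])

```text
t: 14.0
tool_pos: [0.5859, -0.0508, 0.0145]
tool_rot: [1.473, 2.76, -0.007]
contact_force: [11.0, -19.0, -8.4]
opening: 0.0003
grip_force: 0.0
```

```bash
python3 -c "
from h import *
inc(*cw(-.047),.014,123.7)"
```

```text
t 14.0 pos [ 0.5859 -0.0508  0.0145] yaw 123.83 -> shift cm [0.2  0.04 0.05] turn 0.13
```

It stopped hard at 22 N, beyond the 8 N detent and at the expected shut position. Retracting and heading for the comb.

servo_tool([
  [[0,-0.6,0,0,0],[0,-1.5,0,0,0],[0,-2.5,0,0,0],[0,-2.5,0,-3,0],[0,-2.5,0,-7,0]],
])

```text
t: 14.5
tool_pos: [0.5939, -0.0658, 0.0812]
tool_rot: [-1.476, -2.765, 0.002]
contact_force: [0.4, 0.5, 0.8]
opening: -0.0003
grip_force: 0.0
```

servo_tool([
  [[2,0,0,-4,0],[3,0,0,-8,0],[4,0,0,-11,0],[4,0,0,-11,0]],
])

```text
t: 14.9
tool_pos: [0.5994, -0.0668, 0.2004]
tool_rot: [1.474, 2.763, 0.005]
contact_force: [0.6, 0.0, 0.7]
opening: 0.0405
grip_force: 0.0
```

```bash
python3 - <<'E'
from h import *
t0=load('top0')
print('reagent',p2w(t0,324/1.4286,246/1.4286,.14),p2w(t0,327/1.4286,260/1.4286,.05))
inc(.422,.356,.2,4.5)
s=snap('side','s9')
for v,z in((s,.018),): 
    for rad in (28,):
        print(silfit([v],TRAY,z,[*cw(.038),CY],'ivory',rad), cw(.038),CY)
d0=load('s8')
# gate top: blue mask profile along caster axis in side image at z=.052, y=+-.045
for n,d in(('s8',d0),('s9',s)):
  m=mask(d,'blue')
  for y in(-.05,-.035,.035,.05):
    xs=np.arange(-.11,0,.001); px=w2p(d,[[*cw(x,y),.052] for x in xs]); h=[x for x,(a,b) in zip(xs,px) if m[int(round(b)),int(round(a))]]
    print(n,y,(round(min(h),3),round(max(h),3)) if h else None)
E
```

```text
reagent [0.6634499  0.22324383 0.14      ] [0.65572863 0.23224363 0.05      ]
t 14.9 pos [ 0.5994 -0.0668  0.2004] yaw 123.85 -> shift cm [45.    8.82 -0.23] turn 119.35
(array([0.3705085 , 0.19662907, 1.49230562]), np.float64(1.0)) [0.53791591 0.02181426] 2.158972284716986
s8 -0.05 (np.float64(-0.081), np.float64(-0.037))
s8 -0.035 (np.float64(-0.079), np.float64(-0.049))
s8 0.035 (np.float64(-0.078), np.float64(-0.035))
s8 0.05 (np.float64(-0.075), np.float64(-0.023))
s9 -0.05 None
s9 -0.035 None
s9 0.035 None
s9 0.05 None
```

servo_tool([
  [[4,4,0.8,0,-0.1],[4,8.5,1.6,0,8],[4,13,2.5,0,16],[4,17.5,3.4,0,24],[4,22,4.3,0,30]],
])

```text
t: 15.45
tool_pos: [0.5074, 0.1419, 0.1913]
tool_rot: [-2.15, -2.287, 0.004]
contact_force: [0.8, 0.1, -0.5]
opening: 0.0403
grip_force: 0.0
```

```bash
python3 - <<'E'
from h import *
inc(.422,.356,.15,184.3)
t=snap('top','t10'); s=load('s9')
print(silfit([s],TRAY,.018,[*cw(.038),CY],'ivory',28), cw(.038),CY)
for n,d in(('s8',load('s8')),('s9',s)):
  m=mask(d,'blue')
  for y in(-.05,-.035,.035,.05):
    xs=np.arange(-.11,0,.001); px=w2p(d,[[*cw(x,y),.052] for x in xs]); h=[x for x,(a,b) in zip(xs,px) if m[int(round(b)),int(round(a))]]
    print(n,y,(round(min(h),3),round(max(h),3)) if h else None)
s0=load('side0'); t0=load('top0')
for d in(s0,t0):
  m=mask(d,'blue'); u,v=w2p(d,[.422,.356,.05])[0].astype(int); print(u,v)
  if d is t0: print('\n'.join(''.join('#' if k else '.' for k in r) for r in m[v-18:v+18,u-14:u+14]))
E
```

```text
t 15.45 pos [0.5074 0.1419 0.1913] yaw 93.53 -> shift cm [21.9  -7.19  4.16] turn -90.77
(array([5.50977287e-01, 1.12706618e-04, 2.15144775e+00]), np.float64(0.27836257219314575)) [0.53791591 0.02181426] 2.158972284716986
s8 -0.05 (np.float64(-0.081), np.float64(-0.037))
s8 -0.035 (np.float64(-0.079), np.float64(-0.049))
s8 0.035 (np.float64(-0.078), np.float64(-0.035))
s8 0.05 (np.float64(-0.075), np.float64(-0.023))
s9 -0.05 (np.float64(-0.038), np.float64(-0.001))
s9 -0.035 (np.float64(-0.035), np.float64(-0.018))
s9 0.035 (np.float64(-0.039), np.float64(-0.001))
s9 0.05 (np.float64(-0.031), np.float64(-0.001))
275 305
185 259
............................
............................
............................
............................
............................
..............##............
..............###...........
..............###...........
..............###...........
..............###...........
..............###...........
.............####...........
...........#####.#..........
...........######...........
...........######...........
...........######...........
...........#####............
...........#####............
...........#####............
...........#####............
...........#######..........
...........#######..........
...........#######..........
...........#####.#..........
...........######...........
...........######...........
............######..........
...............###..........
...............###..........
...............###..........
...............###..........
...............###..........
...............###..........
............................
............................
............................
```

```bash
python3 - <<'E'
from h import *
t0=load('top0'); print(p2w(t0,183.6,259.5,.066),p2w(t0,186.5,259.5,.04))
t=load('t10'); print(w2p(t,[*cw(.038),.03]))
print('top tray',silfit([t],TRAY,.018,[*cw(.038),CY],'ivory',28))
inc(.422,.356,.15,3.8)
E
```

```text
[0.42210793 0.35669841 0.066     ] [0.42269687 0.3554146  0.04      ]
[[298.53841193 221.49981773]]
top tray (array([0.54050736, 0.02170192, 2.16232307]), np.float64(0.09725668281316757))
t 15.5 pos [0.5048 0.1474 0.1912] yaw 93.66 -> shift cm [21.33 -6.91  4.27] turn 89.86
```

The gate is shut (rear edge at about caster x -0.036) and the tray is in place within the calibration. Now to the comb at (0.422, 0.356).

servo_tool([
  [[4,4,-1.3,0,8],[4,8,-2.6,0,16],[4,12,-3.9,0,24],[4,16,-5.2,0,32],[4,20,-6.5,0,40]],
])

```text
t: 16.0
tool_pos: [0.4296, 0.3366, 0.1915]
tool_rot: [2.805, 1.415, -0.005]
contact_force: [0.8, 0.1, -0.4]
opening: 0.0398
grip_force: 0.0
```

servo_tool([
  [[4,0,0,0,8],[4,0,0,0,16],[4,0,0,0,24],[4,0,0,0,32],[4,0,0,0,40]],
])

```text
t: 16.5
tool_pos: [0.4303, 0.3352, 0.1913]
tool_rot: [3.118, 0.371, -0.006]
contact_force: [-0.4, -0.4, 0.3]
opening: 0.0396
grip_force: 0.0
```

```bash
python3 -c "
from h import *
inc(.422,.356,.12,3.8)"
```

```text
t 16.5 pos [0.4303 0.3352 0.1913] yaw 13.55 -> shift cm [-0.29 -2.23  7.13] turn 9.75
```

servo_tool([
  [[4,-0.2,-1.1,0,8],[4,-0.3,-2.2,0,9.8],[4,-0.3,-2.2,3,9.8],[4,-0.3,-2.2,6,9.8],[4,-0.3,-2.2,9,9.8]],
])

```text
t: 17.0
tool_pos: [0.4221, 0.3557, 0.1007]
tool_rot: [3.138, 0.112, -0.004]
contact_force: [1.0, 0.1, 0.7]
opening: 0.0401
grip_force: 0.0
```

servo_tool([
  [[4,0,0,1,0],[4,0,0,2,0],[4,0,0,2,0]],
])

```text
t: 17.3
tool_pos: [0.4224, 0.3559, 0.0823]
tool_rot: [3.138, 0.111, -0.003]
contact_force: [-0.2, -0.9, 0.2]
opening: 0.0398
grip_force: 0.0
```

```bash
python3 - <<'E'
from h import *
inc(.422,.356,.024,3.8)
snap('side','s11'); s=load('s11'); s0=load('side0')
# where did the picture change near the comb: dark gripper pixels, lowest rows
o=ctrl.get_obs(); M=R.from_rotvec(o['tool_rot']).as_matrix(); p=o['tool_pos']
u,v=w2p(s,[.422,.356,.05])[0].astype(int); print(u,v)
m=mask(s,'blue'); dk=s['img'].max(2)<45
print('\n'.join(''.join('#' if a else ('x' if b else '.') for a,b in zip(*r)) for r in zip(m[v-40:v+15,u-25:u+25],dk[v-40:v+15,u-25:u+25])))
for k in(-.02,.02):
  for w in (-.011,.011): print([ (w2p(s,p+M@[w,k,.013]+[0,0,dz])[0]-[u-25,v-40]).round(1).tolist() for dz in(0,.036)])
E
```

```text
t 17.3 pos [0.4224 0.3559 0.0823] yaw 4.03 -> shift cm [-0.03 -0.02  5.83] turn 0.23
275 305
...........xxxxxxxxxxxx..........xxxxxxxxxxx......
............xxxxxxxxxxxxxxxxxxxxxxxxxxxxxxxx......
............xxxxxxxxxxxxxxxxxxxxxxxxxxxxxxxx......
............xxxxxxxxxxxxxxxxxxxxxxxxxxxxxxx.......
............xxxxxxxxxxxxxxxxxxxxxxxxxxxxxxx.......
.............xxxxxxxxxxxxxxxxxxxxxxxxxxxxxx.......
.............xxxxxxxxxxxxxxxxxxxxxxxxxxxxx........
..............xxxxxxxxxxxxxxxxxxxxxxxxxxxx........
...............xxxxxxxxxxxxxxxxxxxxxxxxxx.........
...............xxxxxxxxxxxxxxxxxxxxxxxxx..........
................xxxxxxxxxxxxxxxxxxxxxxx...........
................xxxxxxxxxxxxxxxxxxxxxx............
................xxxxxxxxxxxxxxxxxxxxx.............
.................xxxxxxxxxxxxxxxxxxx..............
.................xxxxxxxxxxxxxxxxxx...............
.................xxxxxxxxxxxxxxxxx................
.................xxxxxxxxxxxxxxxxx................
.................xxxxxxxxxxxxxxxxx................
.................xxx..xxxxxxxxxxxx................
.................xxx...xxxxxxxxxxx....
[... 1213 characters left out ...]
##########.............
..................####################............
..................########################........
...................########################.......
......................#####################.......
.........................############.####........
.............................######....###........
.................................##...............
..................................................
..................................................
..................................................
..................................................
[[26.8, 44.6], [26.9, 37.3]]
[[18.3, 41.8], [18.2, 34.4]]
[[32.3, 30.8], [32.6, 23.2]]
[[24.0, 28.1], [24.1, 20.5]]
```

servo_tool([
  [[4,0,0,1.5,0],[4,0,0,3,0],[4,0,0,4.5,0],[4,0,0,5.5,0],[4,0,0,5.5,0]],
])

```text
t: 17.85
tool_pos: [0.4213, 0.3552, 0.0259]
tool_rot: [3.137, 0.11, -0.006]
contact_force: [0.1, -0.2, -0.5]
opening: 0.04
grip_force: 0.0
```

servo_tool([
  [[0.8,0,0,0,0],[0.8,0,0,0,0],[0.8,0,0,0,0],[0.8,0,0,0,0],[0.8,0,0,0,0]],
], newtons=25)

```text
t: 18.35
tool_pos: [0.4235, 0.3567, 0.0293]
tool_rot: [-3.139, -0.11, -0.002]
contact_force: [0.0, -0.4, 0.6]
opening: 0.0111
grip_force: 31.5
```

The comb is gripped by its tab (11.1 mm, 31 N). Lifting.

servo_tool([
  [[0.8,0,0,-1,0],[0.8,0,0,-3,0],[0.8,0,0,-6,0],[0.8,0,0,-9,0],[0.8,0,0,-10,0]],
], newtons=40)

```text
t: 18.85
tool_pos: [0.4249, 0.3576, 0.1332]
tool_rot: [-3.136, -0.11, -0.009]
contact_force: [-0.1, -0.2, 0.5]
opening: 0.011
grip_force: 41.6
```

```bash
python3 -c "
from h import *
print(ctrl.get_obs()['opening']); inc(*cw(.058,-.001),.13,33.7)"
```

```text
0.011030597429131397
t 18.85 pos [0.4249 0.3576 0.1332] yaw 4.03 -> shift cm [ 8.01 32.5   0.26] turn -29.67
```

servo_tool([
  [[0.8,1,4,0,-6],[0.8,2,8,0,-12],[0.8,3,12,0,-18],[0.8,4,16,0,-24],[0.8,5,20,0,-29.7]],
])

```text
t: 19.35
tool_pos: [0.4867, 0.1587, 0.128]
tool_rot: [-3.004, -0.918, 0.001]
contact_force: [0.0, 0.1, -0.8]
opening: 0.0115
grip_force: 41.6
```

```bash
python3 -c "
from h import *
inc(*cw(.058,-.001),.13,33.7)"
```

```text
t 19.35 pos [0.4867 0.1587 0.128 ] yaw 33.98 -> shift cm [-3.29 12.21 -0.2 ] turn 0.28
```

servo_tool([
  [[0.8,-1.2,4,0,0],[0.8,-2.2,8,0,0],[0.8,-3.1,11.4,0,0],[0.8,-3.1,11.4,2,0],[0.8,-3.1,11.4,4,0]],
])

```text
t: 19.85
tool_pos: [0.525, 0.047, 0.0883]
tool_rot: [3.007, 0.907, 0.002]
contact_force: [-0.2, 0.6, -1.5]
opening: 0.0114
grip_force: 41.6
```

servo_tool([
  [[0.8,0,0,0,0],[0.8,0,0,0,0],[0.8,0,0,0,0]],
])

```text
t: 20.15
tool_pos: [0.5251, 0.0485, 0.0897]
tool_rot: [3.006, 0.912, 0.002]
contact_force: [0.1, 0.6, -0.3]
opening: 0.0111
grip_force: 41.6
```

```bash
python3 -c "
from h import *
inc(*cw(.058,-.001),.043,33.7)
snap('side','s12'); snap('top','t12'); s=load('s12')
# comb silhouette in the side picture at the height implied by the pose
o=ctrl.get_obs(); z=.010+o['tool_pos'][2]-.0293
r=silfit([s],COMB,z,[o['tool_pos'][0],o['tool_pos'][1],np.radians(123.7-180)],'blue',30)
q=r[0][:2]-CAST; print(z,r,'local',np.cos(CY)*q[0]+np.sin(CY)*q[1],-np.sin(CY)*q[0]+np.cos(CY)*q[1])
"
```

```text
t 20.15 pos [0.5251 0.0485 0.0897] yaw 33.75 -> shift cm [-0.32  0.93  4.67] turn 0.05
0.07061843135922649 (array([ 0.52335151,  0.04344284, -0.92820876]), np.float64(0.9953188300132751)) local 0.06407496413124096 0.00011641269517125019
```

servo_tool([
  [[0.8,-0.1,0.5,0,0],[0.8,-0.3,0.9,0,0],[0.8,-0.3,0.9,1.5,0],[0.8,-0.3,0.9,2.8,0],[0.8,-0.3,0.9,2.8,0]],
])

```text
t: 20.75
tool_pos: [0.5256, 0.0396, 0.0575]
tool_rot: [-3.005, -0.91, 0.004]
contact_force: [1.6, 1.6, -1.1]
opening: 0.0115
grip_force: 41.4
```

servo_tool([
  [[0.8,0,0,0,0],[0.8,0,0,0,0]],
])

```text
t: 20.95
tool_pos: [0.5266, 0.0391, 0.0604]
tool_rot: [-3.006, -0.912, 0.002]
contact_force: [0.3, -0.0, 0.3]
opening: 0.0111
grip_force: 41.6
```

```bash
python3 - <<'E'
from h import *
inc(*cw(.058,-.001),.043,33.7)
snap('side','s13'); s=load('s13'); im=s['img']
u,v=w2p(s,[*cw(.06),.05])[0].astype(int)
o=cv2.resize(im[v-30:v+30,u-40:u+40],(800,600),interpolation=cv2.INTER_CUBIC); cv2.imwrite('pics/c13.png',np.clip(o*1.5,0,255).astype(np.uint8))
f=lambda x,y,z:((w2p(s,[*cw(x,y),z])[0]-[u-40,v-30]+.5)*10).round()
for y in(-.028,.028): print('rib tops x .0525-.0675 / slot',y,f(.0545,y,.054),f(.060,y,.044),f(.0655,y,.054))
for y in(-.042,.042): print('bar end bottom/top if at .060',y,f(.06,y,.058),f(.06,y,.068))
for y in(-.022,.022): print('wall top inner',f(.098,y,.052))
E
```

```text
t 20.95 pos [0.5266 0.0391 0.0604] yaw 33.74 -> shift cm [0.08 0.07 1.74] turn 0.04
rib tops x .0525-.0675 / slot -0.028 [314. 295.] [317. 330.] [320. 321.]
rib tops x .0525-.0675 / slot 0.028 [492. 274.] [494. 309.] [499. 300.]
bar end bottom/top if at .060 -0.042 [272. 305.] [272. 282.]
bar end bottom/top if at .060 0.042 [540. 273.] [542. 251.]
wall top inner [358. 402.]
wall top inner [501. 384.]
```

View pics/c13.png

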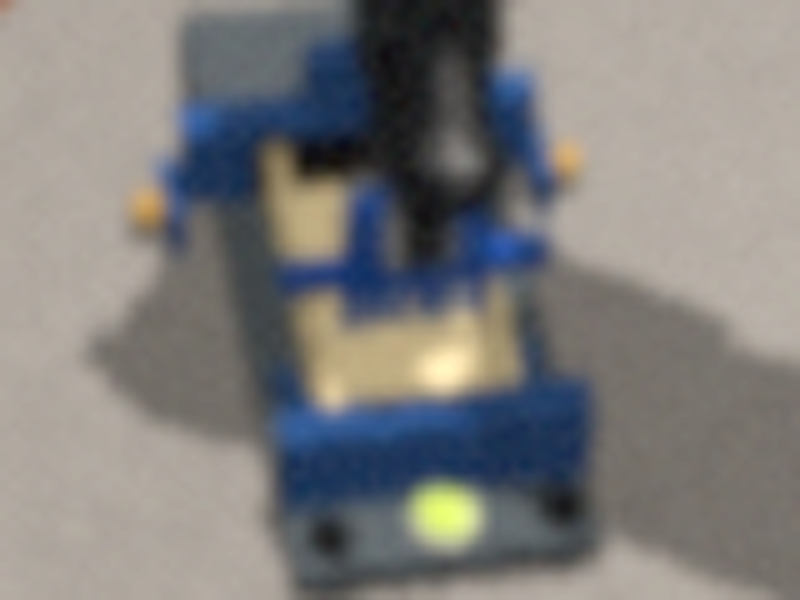

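The comb stands level over the tray, across it near the grooves, with its bar ends at (275,275) and (548,245). Before lowering I'll measure the edges numerically, relative to the wall and the gate.

```bash
python3 - <<'E'
from h import *
s=load('s13'); i=s['img'].astype(np.float32); B=(i[...,0]-i[...,2])/(i.sum(2)/3+10)
def prof(P):
    q=w2p(s,P).astype(np.float32); return cv2.remap(B,q[:,:1].copy(),q[:,1:].copy(),cv2.INTER_LINEAR).ravel()
def edges(v,b,th=.35): 
    return [float(np.round(v[k]+(th-b[k])/(b[k+1]-b[k])*(v[k+1]-v[k]),4))*(1 if b[k+1]>b[k] else -1) for k in range(len(b)-1) if (b[k]-th)*(b[k+1]-th)<0]
for y in(-.04,-.03,-.015,0,.015,.03,.04):
    xs=np.arange(.078,.112,.001); print('wall y',y,edges(xs,prof([[*cw(x,y),.052] for x in xs])))
for y in(-.052,-.045,-.035,.045,.052):
    xs=np.arange(-.06,-.025,.001); print('gate rear y',y,edges(xs,prof([[*cw(x,y),.052] for x in xs])))
z0=.010+.0604-.0293
for y in(-.038,-.034,-.03,.032,.036,.04):
    zs=np.arange(.04,.09,.001); print('bar y',y,'plane x=.060',edges(zs,prof([[*cw(.060,y),z] for z in zs])),'expect',z0+.02,z0+.03)
E
```

```text
wall y -0.04 [0.0849]
wall y -0.03 [0.1026]
wall y -0.015 [0.102]
wall y 0 [0.1027]
wall y 0.015 [0.1027]
wall y 0.03 [0.0985]
wall y 0.04 [0.0988]
gate rear y -0.052 [-0.0376]
gate rear y -0.045 [-0.0381]
gate rear y -0.035 [-0.0357]
gate rear y 0.045 [-0.0356]
gate rear y 0.052 [-0.0343]
bar y -0.038 plane x=.060 [0.0626, -0.0737] expect 0.0611 0.0711
bar y -0.034 plane x=.060 [0.0629, -0.0735] expect 0.0611 0.0711
bar y -0.03 plane x=.060 [0.0637, -0.0729] expect 0.0611 0.0711
bar y 0.032 plane x=.060 [0.0599, -0.0789] expect 0.0611 0.0711
bar y 0.036 plane x=.060 [0.0598, -0.0761] expect 0.0611 0.0711
bar y 0.04 plane x=.060 [0.0615, -0.0737] expect 0.0611 0.0711
```

The comb is within 1–2 mm of the slot at caster x ≈ 0.059. Lowering on force feedback.

servo_tool([
  [[0.8,0,0,0.3,0],[0.8,0,0,0.6,0],[0.8,0,0,0.8,0],[0.8,0,0,0.8,0]],
])

```text
t: 21.4
tool_pos: [0.5265, 0.0392, 0.0521]
tool_rot: [-3.006, -0.911, 0.002]
contact_force: [-0.4, -0.8, -0.5]
opening: 0.0109
grip_force: 41.6
```

servo_tool([
  [[0.8,0,0,0.2,0],[0.8,0,0,0.3,0],[0.8,0,0,0.3,0]],
])

```text
t: 21.7
tool_pos: [0.5268, 0.0392, 0.0494]
tool_rot: [-3.006, -0.911, 0.001]
contact_force: [0.5, 0.4, -0.7]
opening: 0.0112
grip_force: 41.6
```

servo_tool([
  [[0.8,0,0,0.2,0],[0.8,0,0,0.4,0],[0.8,0,0,0.4,0]],
])

```text
t: 22.0
tool_pos: [0.5267, 0.0392, 0.0452]
tool_rot: [-3.006, -0.911, 0.001]
contact_force: [0.7, -0.8, -0.1]
opening: 0.0112
grip_force: 41.6
```

servo_tool([
  [[0.8,0,0,0.15,0],[0.8,0,0,0.25,0],[0.8,0,0,0.25,0]],
])

```text
t: 22.3
tool_pos: [0.5271, 0.0392, 0.0433]
tool_rot: [3.006, 0.911, 0.0]
contact_force: [-0.9, 0.8, 1.7]
opening: 0.0111
grip_force: 41.8
```

Contact came right at the predicted seat height. Pressing 1.5 mm more, releasing, and retreating upward.

servo_tool([
  [[0.8,0,0,0.1,0],[0.8,0,0,0.15,0],[0.8,0,0,0.15,0]],
])

```text
t: 22.6
tool_pos: [0.5272, 0.0391, 0.0432]
tool_rot: [-3.006, -0.911, 0.001]
contact_force: [-5.8, -0.1, 9.2]
opening: 0.0111
grip_force: 43.1
```

servo_tool([
  [[2,0,0,0,0],[4,0,0,0,0],[4,0,0,0,0],[4,0,0,-0.5,0],[4,0,0,-2,0]],
])

```text
t: 23.1
tool_pos: [0.5254, 0.0393, 0.0604]
tool_rot: [-3.005, -0.911, 0.006]
contact_force: [0.1, -1.1, 0.2]
opening: 0.0402
grip_force: 0.0
```

servo_tool([
  [[4,0,0,-4,0],[4,0,0,-8,0],[4,0,0,-12,0],[4,0,0,-15,0],[4,0,0,-15,0]],
])

```text
t: 23.6
tool_pos: [0.5303, 0.039, 0.2196]
tool_rot: [3.002, 0.91, 0.018]
contact_force: [0.8, 0.1, 0.3]
opening: 0.04
grip_force: 0.0
```

```bash
python3 - <<'E'
from h import *
snap('side','s14'); s=load('s14'); i=s['img'].astype(np.float32); B=(i[...,0]-i[...,2])/(i.sum(2)/3+10)
def prof(P):
    q=w2p(s,P).astype(np.float32); return cv2.remap(B,q[:,:1].copy(),q[:,1:].copy(),cv2.INTER_LINEAR).ravel()
def edges(v,b,th=.35): 
    return [float(np.round(v[k]+(th-b[k])/(b[k+1]-b[k])*(v[k+1]-v[k]),4))*(1 if b[k+1]>b[k] else -1) for k in range(len(b)-1) if (b[k]-th)*(b[k+1]-th)<0]
for y in(-.038,-.034,-.03,-.018,-.01,0,.01,.018,.03,.034,.038):
    zs=np.arange(.03,.1,.001); print('y',y,edges(zs,prof([[*cw(.060,y),z] for z in zs])))
print('bar expect .044-.054, tab top .080')
for y in(-.052,-.045,.045,.052):
    xs=np.arange(-.06,-.025,.001); print('gate rear y',y,edges(xs,prof([[*cw(x,y),.052] for x in xs])))
u,v=w2p(s,[*cw(.060),.06])[0].astype(int); m=mask(s,'blue')
print('\n'.join(''.join('#' if k else '.' for k in r) for r in m[v-32:v+30,u-25:u+25]))
E
```

```text
y -0.038 [0.0432, -0.0601]
y -0.034 [0.0452, -0.0579]
y -0.03 [0.0487, -0.056]
y -0.018 [0.04, -0.08]
y -0.01 [0.0359, -0.0838]
y 0 [0.035, -0.0835]
y 0.01 [0.0369, -0.0851]
y 0.018 [0.042, -0.0856]
y 0.03 [0.0497, -0.0581]
y 0.034 [0.0467, -0.0613]
y 0.038 [0.0426, -0.0602, 0.0981]
bar expect .044-.054, tab top .080
gate rear y -0.052 [-0.0356]
gate rear y -0.045 [-0.0382]
gate rear y 0.045 [-0.034]
gate rear y 0.052 [-0.0338]
..................................................
..................................................
..................................................
..................................................
..................................................
..................................................
..................................................
..................................................
.......................##.........................
.................#########........................
................##########........................
................##########........................
...............############...#...................
.....
[... 1793 characters left out ...]
###############################......
.............##############################.......
.............##############################.......
.............##############################.......
.............################.############........
.............#############........................
.............############.........................
..............####................................
..................................................
..................................................
..................................................
..................................................
..................................................
..................................................
```

The comb sits upright in the grooves with its bar ends and tab top at seat height, the gate is shut, and the arm is clear. Handing in.

```bash
python3 -c "
from h import *
print(ctrl.finish_job())"
```

```text
the job is handed in; nothing more can be done
None
```

I handed the job in at about 24 s: the tray is against the fixed wall, the gate is snapped shut on it, and the blue comb is seated in the grooves; `finish_job()` returned no verdict, so the result rests on my own force and camera checks.

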